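# Zero the bench scale with the pail on it

### The job

We want to weigh club heads in the small steel pail, so the scale has to be zeroed with the empty pail on it. Lift the tape roll off the scale by its rim and lay it flat on the bare bench top, then carry the pail by its bail handle to the scale and set it upright in the middle of the pan, let go of it, and only then press the green zero button fully down and release it. Set both things down without dropping them, and leave the two bottles and the iron club head where they are.

Things in the scene. Friction and masses are not known exactly. Their poses are not given: they have to be found in the camera images.
- bench_scale: cream digital bench scale, fixed, 238 (x) x 192 (y) x 50 mm high. Origin: centre of its underside on the bench; z up; its display console (36 mm high) is on the -x side. The square cream pan is flat, 150 (x) x 176 (y) mm, its top 50 mm above the bench.
- pan_center (a point): middle of the top face of the scale's pan (34 mm along +x of the scale's origin, 50 mm up); moves with the scale.
- tape_ring: roll of amber tape with a green core, a ring lying flat on the pan at the start, loose: about 95 mm outside and 70 mm inside diameter, so the rim is about 12 mm thick, 24 mm high. Origin: centre of its underside; z along its axis. Lift it by pinching the rim from above, one finger inside the ring.
- pail: small round open steel pail, loose, empty, 84 mm diameter at the foot and 104 mm at the rim, 87 mm high, about 0.37 kg with its bail. Origin: centre of its underside; z up; its x axis points along the bail's hinge axis.
- pail_bail: the pail's wire bail handle, hinged at both sides of the pail 74 mm above its foot; origin in the middle of the hinge axis; x along the hinge axis (as the pail's x) and along the red grip, z from hinge to grip. It leans at most 0.4 rad either way and stays where it is left.
- bail_grip (a point): centre of the bail's red round grip, 84 mm from the hinge axis (158 mm above the pail's foot when the bail is upright). The grip is 18 mm thick and 60 mm long along the bail's x axis.
- zero_box: grey enclosure of the zero button, fixed to the bench, 74 x 74 x 34 mm. Origin: centre of its underside; z up.
- zero_button_top (a point): centre of the top face of the green push button (36 mm diameter) on top of the grey enclosure; pressed straight down.
- zero_button (a joint): travel of the button in m: 0 released, 0.006 fully down; a spring of 5 N brings it back.
- epoxy_orange: white bottle with orange cap, 42 mm diameter, 115 mm high, loose bystander. Origin: centre of its underside.
- epoxy_blue: white bottle with blue cap, 42 mm diameter, 115 mm high, loose bystander. Origin: centre of its underside.
- iron_head: steel iron club head lying flat, 79 x 88 x 11 mm, loose bystander. Origin: centre of its underside.
Mind the look-alikes: they are no part of the job. What is shaped like the tape_ring but turquoise is not meant.

How it is judged:
By the outcome, as a careful person would: the job done as asked, in the order asked, and still so for the second after the job is handed in, with the robot touching nothing.
It also fails if it takes over 66 s, if anything falls off the work surface, if the arm or the gripper's body presses on something with over 40 N, if the wrist force passes 120 N, or if a joint passes its speed limit or range.

### The arm

A 7-joint arm with a two-finger parallel gripper is mounted at the origin on a cart in front of the work surface, level with it; the furniture and walls round the work are solid. World frame = base frame: x ahead of the robot, y to its left, z up, the work surface at z = 0. Lengths are in m, angles in rad, forces in N, time in s.
With the tool pointing down it reaches from about 0.425 to 0.925 m from the base axis. Payload 6.8 kg.
Tool frame: the origin (TCP) lies on the centre line of the jaws, within the pads' length; the fingertips stand 19 mm ahead of it and the grasp point (between the pads) is the TCP (tcp_to_tips is the distance from the TCP to the fingertips, in m); x points along the fingers, y is the direction in which the jaws open and shut, and the axes are right-handed (so a half turn about x gives the same grasp; the last joint's range is limited). The gripper opens to 85 mm and grips with 20 to 120 N. Pads are 22 mm wide; open, the fingers measure 114 mm over their backs; the gripper's body (76 mm by 85 mm) begins 54 mm behind the grasp point. The pads swing forward as they close: fully open they stand 13 mm farther back than shut.
Start: joints at [1.19, 0.477, 0.022, 1.555, -0.011, 1.109, -0.083], TCP at [0.182, -0.65, 0.218] pointing down, gripper open.
Joint ranges: [-2.96, 2.96], [-0.34, 2.1], [-1.41, 1.46], [0.24, 2.44], [-1.37, 4.51], [0.17, 1.92], [-2.96, 2.96]. Speed limits (rad/s): [2.39, 2.39, 3.14, 3.14, 3.14, 3.14, 3.14].

### API

Orientations are given as a unit quaternion [w, x, y, z].
In Python, from station import get_obs, read_camera, hand_in, spot_in, cut_out, tcp_to_tips gives the robot as it stands.
- The arm moves only by the shell command python3 -m jog 'ROWS' [FORCE]. ROWS is JSON, a list of rows, each an object of numbers: "gripper": the closure, from 0 (fully open) to 1 (shut); "dx", "dy", "dz": the shift along the world's x, y, z in m; "rx", "ry", "rz": the turn, a rotation vector about the world's x, y, z in degrees. In form: [{"gripper": .., "dx": .., "dy": .., "dz": .., "rx": .., "ry": .., "rz": ..}, ...]. A call has 1 to 10 rows; each row is the pose to reach, as a shift and turn from the pose commanded when the call began; what a row does not reach only later rows make up. A row lasts 1/10 s, in which the tool goes at most 50 mm and 8.59 degrees, less where a joint would pass 70% of its speed; a pose out of reach is approached as far as the arm can. A call with a gripper value outside its range is refused whole. The fingers move at their own pace and stop on an object; FORCE is the grip in N (left out, the last holds). Time passes only in rows, so rows that repeat a pose let the fingers close. It gives the time, the measured TCP pose, the force and the opening at its end, in the units of the state.
- get_obs(): the state, without advancing time (a new reading comes with each control period).
- read_camera(name): name is "scene" or "top" or "wrist"; returns a dict with "pixels" (384x512x3 uint8, blue, green, red), "range_z" (384x512 float32, m along the optical axis (not along the pixel's ray), 0 where there is no reading), "camera_matrix" (3x3 intrinsics, pixels), "cam_to_world" (4x4, takes a point from camera to world coordinates). Camera axes: x right, y down, z forward; pixel columns grow to the right and rows downward; lengths in m; the calibration is good to about 2 mm. A picture is of the moment at which its call begins.
- hand_in(): hands the job in, once; it reports no verdict.
Trained networks look in the newest picture that a camera, given by its name, has taken for a name from the list of things; names that differ only in an ending like _2 or _b are one class to them, and where a whole thing is asked for, a point or a joint stands for the part that bears it (a point fixed in the world has none). Each returns a list of dicts, best first, with "conf" (0 to 1); they miss things now and then, are a little off and sometimes report something else, mostly with a low value. They report only what shows in the picture. A call takes as long as a camera call. They do not tell look-alikes from the thing itself.
- spot_in(camera, label): "box" ([centre column, centre row, width, height] in pixels, round what is visible of it).
- cut_out(camera, label): "mask" (384x512 bool, what is visible of it) and "box" ([centre column, centre row, width, height] in pixels, round what is visible of it).
The state is a dict: "t": time; "q": joint angles; "joint_vel": joint speeds; "joint_torque": joint torques, N m; "eef_pos": TCP position; "tool_rot": TCP orientation; "contact_force": force on the tool from outside, world axes, zero at the start; "torque": the same for the moment, N m; "gripper_width": opening from 0.0 (shut) to 1.0 (fully open).
Only numpy, scipy, OpenCV 4.12 (cv2) and the standard library are available. Lean on these libraries where they do the work, as an engineer would, in place of code of your own. Each camera call takes 0.05 s, during which the arm holds its last target. There are 200 camera calls.

## Working session

There is one attempt and no reset: what is moved stays moved. The work goes in short steps, Python scripts to look and compute and a shell command to move; the robot and the scene stay as the last step left them, time stands still between calls to the robot, and variables do not carry over. Pictures are saved under pics/ and viewed, about 8 in all and at most 12, crops included, and the job is handed in when it is done.

```bash
mkdir -p pics; cat > h.py <<'E'
import numpy as np, cv2
from station import *
def pts(im,mask):
    K=im["camera_matrix"];z=im["range_z"];v,u=np.nonzero(mask&(z>0));d=z[v,u]
    p=np.c_[(u-K[0,2])*d/K[0,0],(v-K[1,2])*d/K[1,1],d]
    T=im["cam_to_world"];return p@T[:3,:3].T+T[:3,3]
E
python3 - <<'E'
from h import *
ims=[]
for c in("top","scene"):
    im=read_camera(c);ims.append(im["pixels"])
    cv2.imwrite(f"pics/{c}0.png",im["pixels"])
    print(c,im["cam_to_world"].round(3).tolist())
    for l in["bench_scale","tape_ring","pail","bail_grip","pail_bail","zero_box","zero_button_top","epoxy_orange","epoxy_blue","iron_head"]:
        for r in cut_out(c,l)[:3]:
            p=pts(im,r["mask"])
            if len(p): print(l,round(r["conf"],2),np.round(r["box"]).astype(int).tolist(),"med",np.median(p,0).round(3),"lo",np.percentile(p,2,axis=0).round(3),"hi",np.percentile(p,98,axis=0).round(3))
print(get_obs())
E
```

```text
top [[0.027, -0.996, 0.083, 0.45], [-1.0, -0.027, -0.004, -0.083], [0.006, -0.083, -0.997, 1.501], [0.0, 0.0, 0.0, 1.0]]
bench_scale 0.58 [250, 208, 60, 70] med [ 0.509 -0.089  0.047] lo [ 0.405 -0.182  0.03 ] hi [ 0.63  -0.001  0.056]
tape_ring 0.66 [256, 199, 25, 26] med [ 0.564 -0.088  0.073] lo [ 0.51  -0.15   0.048] hi [ 0.589 -0.058  0.081]
tape_ring 0.52 [116, 215, 30, 27] med [0.477 0.39  0.02 ] lo [ 0.432  0.34  -0.004] hi [0.528 0.436 0.031]
pail 0.86 [324, 243, 36, 33] med [ 0.405 -0.341  0.045] lo [ 0.355 -0.389 -0.003] hi [ 0.456 -0.288  0.165]
bail_grip 0.75 [250, 208, 59, 71] med [ 0.51  -0.09   0.047] lo [ 0.405 -0.182  0.03 ] hi [ 0.63  -0.001  0.071]
bail_grip 0.7 [324, 237, 11, 13] med [ 0.417 -0.32   0.163] lo [ 0.395 -0.337  0.156] hi [ 0.439 -0.305  0.17 ]
pail_bail 0.56 [325, 243, 21, 30] med [ 0.414 -0.324  0.159] lo [ 0.364 -0.361 -0.001] hi [ 0.456 -0.295  0.169]
zero_box 0.81 [317, 197, 24, 27] med [ 0.554 -0.321  0.037] lo [ 0.518 -0.364  0.015] hi [ 0.593 -0.286  0.059]
zero_box 0.37 [256, 200, 28, 26] med [ 0.536 -0.101  0.073] lo [ 0.498 -0.149  0.047] 
[... 1952 characters left out ...]
-0.466  0.019]
{'t': 1.1, 'q': array([ 1.18990501,  0.47696842,  0.0223683 ,  1.55536923, -0.01147221,
        1.10932758, -0.08309893]), 'joint_vel': array([ 0.00055549,  0.00066284, -0.00192787, -0.00113732,  0.00024658,
       -0.00029559,  0.00020781]), 'joint_torque': array([-6.13412121e-04, -5.96336746e+01,  1.60607491e+00, -2.81549478e+01,
        1.23722461e-02,  1.82747939e-03,  3.31375315e-05]), 'eef_pos': array([ 0.18188471, -0.65006021,  0.21804151]), 'tool_rot': array([ 0.09617371,  0.70054425,  0.09613592, -0.70053284]), 'contact_force': array([-0.04821488,  0.87885193,  0.32337293]), 'torque': array([ 0.01097541, -0.01737554, -0.0030176 ]), 'gripper_width': 0.9975443494550749}
```

View pics/top0.png

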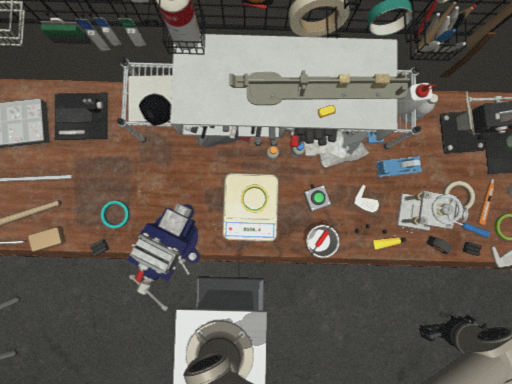

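View pics/scene0.png

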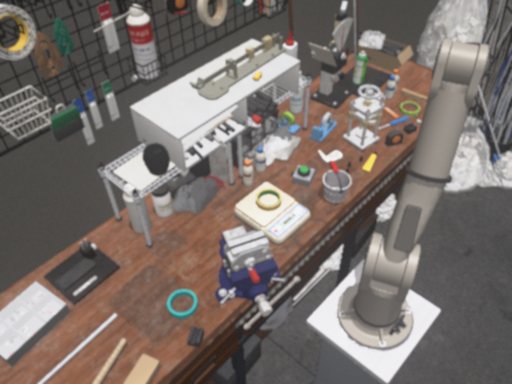

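```bash
python3 - <<'E'
from h import *
from scipy.spatial.transform import Rotation as R
def circ(p):
    A=np.c_[2*p[:,:2],np.ones(len(p))];s=np.linalg.lstsq(A,(p[:,:2]**2).sum(1),rcond=None)[0]
    return s[:2].round(4),round(float(np.sqrt(s[2]+s[:2]@s[:2])),4)
q=get_obs()["tool_rot"];print("tool axes",R.from_quat(q[[1,2,3,0]]).as_matrix().round(2).tolist(),tcp_to_tips)
for c in("top","scene"):
    im=read_camera(c);P=pts(im,np.ones((384,512),bool))
    hsv=cv2.cvtColor(im["pixels"],cv2.COLOR_BGR2HSV)[im["range_z"]>0]
    def sel(x0,x1,y0,y1,z0,z1): return (P[:,0]>x0)&(P[:,0]<x1)&(P[:,1]>y0)&(P[:,1]<y1)&(P[:,2]>z0)&(P[:,2]<z1)
    s=sel(.47,.62,-.17,-.03,.066,.09);print(c,"ring",s.sum(),circ(P[s]),np.median(P[s],0).round(3))
    s=sel(.38,.65,-.22,.03,.025,.065);r=cv2.minAreaRect(P[s,:2].astype(np.float32));print("scale",r)
    s=sel(.34,.47,-.41,-.27,.078,.095);print("rim",s.sum(),circ(P[s]))
    s=sel(.34,.48,-.42,-.26,.13,.19)&((hsv[:,0]<10)|(hsv[:,0]>170))&(hsv[:,1]>120);g=P[s];m=g.mean(0);u,w,v=np.linalg.svd(g-m);print("grip",len(g),m.round(4),v[0].round(3),np.ptp((g-m)@v[0]), g[:,2].max())
    s=sel(.5,.6,-.37,-.27,.03,.07)&(hsv[:,0]>40)&(hsv[:,0]<85)&(hsv[:,1]>120);print("btn",s.sum(),P[s].mean(0).round(4),P[s,2].max().round(3))
    s=sel(.5,.6,-.37,-.27,.025,.045);print("box",cv2.minAreaRect(P[s,:2].astype(np.float32)))
    for x0,y0 in((.56,.05),(.56,.08)):
        s=sel(x0,x0+.14,y0,y0+.13,-.05,.5);print("free",x0,y0,s.sum(),np.percentile(P[s,2],[0,2,50,98,100]).round(3))
    s=sel(.55,1,-.25,.25,.2,.6);print("shelf",s.sum(),P[s].min(0).round(2) if s.any() else"")
E
```

```text
tool axes [[0.0, 0.27, -0.96], [-0.0, -0.96, -0.27], [-1.0, 0.0, -0.0]] 0.019
top ring 223 (array([ 0.5447, -0.1038]), 0.0428) [ 0.546 -0.104  0.074]
scale ((0.5178160667419434, -0.09150408208370209), (0.19024361670017242, 0.2363234907388687), 89.83460235595703)
rim 195 (array([ 0.4061, -0.3369]), 0.0514)
grip 85 [ 0.4174 -0.3205  0.1628] [-0.828  0.56  -0.006] 0.059593746005879425 0.16878706512255692
btn 81 [ 0.555  -0.3259  0.0554] 0.062
box ((0.5602458119392395, -0.3249724209308624), (0.08357153832912445, 0.07412436604499817), 20.474376678466797)
free 0.56 0.05 1381 [-0.012 -0.007 -0.     0.007  0.011]
free 0.56 0.08 1379 [-0.012 -0.007 -0.     0.007  0.011]
shelf 21465 [ 0.69 -0.25  0.2 ]
scene ring 196 (array([ 0.544 , -0.1014]), 0.0431) [ 0.544 -0.1    0.072]
scale ((0.5147181749343872, -0.08781374245882034), (0.19514665007591248, 0.23545823991298676), 89.41637420654297)
rim 143 (array([ 0.4056, -0.3348]), 0.0514)
grip 50 [ 0.4125 -0.3144  0.162 ] [-0.852  0.524 -0.014] 0.05276533018851313 0.17049822258957836
btn 24 [ 0.5506 -0.3218  0.0556] 0.06
box ((0.558885931968689, -0.32009440660476685), (0.0859825611114502, 0.07752887904644012), 19.175905227661133)
free 0.56 0.05 896 [-0.01  -0.007 -0.001  0.006  0.011]
free 0.56 0.08 989 [-0.01  -0.008 -0.001  0.006  0.011]
shelf 17592 [ 0.68 -0.25  0.2 ]
```

```bash
python3 -m jog '[{"dz":0.04,"dy":0.03,"gripper":0.4},{"dx":0.322,"dy":0.55,"dz":0.04,"rz":74.4,"gripper":0.4},{"dx":0.322,"dy":0.55,"dz":0.04,"rz":74.4,"gripper":0.4},{"dx":0.322,"dy":0.55,"dz":0.04,"rz":74.4,"gripper":0.4},{"dx":0.322,"dy":0.55,"dz":0.04,"rz":74.4,"gripper":0.4},{"dx":0.322,"dy":0.55,"dz":0.04,"rz":74.4,"gripper":0.4},{"dx":0.322,"dy":0.55,"dz":0.04,"rz":74.4,"gripper":0.4},{"dx":0.322,"dy":0.55,"dz":0.04,"rz":74.4,"gripper":0.4},{"dx":0.322,"dy":0.55,"dz":0.04,"rz":74.4,"gripper":0.4},{"dx":0.322,"dy":0.55,"dz":0.04,"rz":74.4,"gripper":0.4}]'
```

```text
$[0]: bad value
```

```bash
python3 - <<'E'
from h import *
im=read_camera("top");P=pts(im,np.ones((384,512),bool))
for x0 in np.arange(.42,.7,.04):
    print(x0.round(2),[ (lambda s: round(float(np.percentile(P[s,2],97)),2) if s.any() else None)((P[:,0]>x0)&(P[:,0]<x0+.04)&(P[:,1]>y)&(P[:,1]<y+.04)) for y in np.arange(0.02,.24,.04)])
E
```

```text
0.42 [0.01, 0.08, 0.17, 0.17, 0.18, 0.18]
0.46 [0.01, 0.08, 0.17, 0.17, 0.17, 0.02]
0.5 [0.01, 0.01, 0.12, 0.12, 0.06, 0.01]
0.54 [0.01, 0.01, 0.01, 0.01, 0.01, 0.01]
0.58 [0.01, 0.01, 0.01, 0.0, 0.01, 0.01]
0.62 [0.01, 0.01, 0.01, 0.01, 0.01, 0.01]
0.66 [0.01, 0.01, 0.01, 0.01, 0.01, 0.01]
```

```bash
python3 -m jog '[{"gripper":0.4,"dx":0,"dy":0.03,"dz":0.04,"rx":0,"ry":0,"rz":0},{"gripper":0.4,"dx":0.322,"dy":0.55,"dz":0.04,"rx":0,"ry":0,"rz":74.4},{"gripper":0.4,"dx":0.322,"dy":0.55,"dz":0.04,"rx":0,"ry":0,"rz":74.4},{"gripper":0.4,"dx":0.322,"dy":0.55,"dz":0.04,"rx":0,"ry":0,"rz":74.4},{"gripper":0.4,"dx":0.322,"dy":0.55,"dz":0.04,"rx":0,"ry":0,"rz":74.4},{"gripper":0.4,"dx":0.322,"dy":0.55,"dz":0.04,"rx":0,"ry":0,"rz":74.4},{"gripper":0.4,"dx":0.322,"dy":0.55,"dz":0.04,"rx":0,"ry":0,"rz":74.4},{"gripper":0.4,"dx":0.322,"dy":0.55,"dz":0.04,"rx":0,"ry":0,"rz":74.4},{"gripper":0.4,"dx":0.322,"dy":0.55,"dz":0.04,"rx":0,"ry":0,"rz":74.4},{"gripper":0.4,"dx":0.322,"dy":0.55,"dz":0.04,"rx":0,"ry":0,"rz":74.4}]'
```

```text
t: 2.25
eef_pos: [0.4195, -0.2358, 0.2584]
tool_rot: [0.502, 0.499, 0.501, -0.499]
contact_force: [1.9, -0.6, -1.1]
gripper_width: 0.601
```

```bash
python3 -m jog '[{"gripper":0.4,"dx":0.07,"dy":0.11,"dz":-0.05,"rx":0,"ry":0,"rz":0},{"gripper":0.4,"dx":0.07,"dy":0.11,"dz":-0.05,"rx":0,"ry":0,"rz":0},{"gripper":0.4,"dx":0.07,"dy":0.11,"dz":-0.05,"rx":0,"ry":0,"rz":0},{"gripper":0.4,"dx":0.07,"dy":0.11,"dz":-0.05,"rx":0,"ry":0,"rz":0},{"gripper":0.4,"dx":0.07,"dy":0.11,"dz":-0.05,"rx":0,"ry":0,"rz":0},{"gripper":0.4,"dx":0.07,"dy":0.11,"dz":-0.05,"rx":0,"ry":0,"rz":0}]'
python3 - <<'E'
from h import *
im=read_camera("wrist");cv2.imwrite("pics/w1.png",im["pixels"]);print(get_obs()["eef_pos"])
P=pts(im,np.ones((384,512),bool))
s=(abs(P[:,0]-.545)<.075)&(abs(P[:,1]+.1)<.075)&(P[:,2]>.066)&(P[:,2]<.09)
p=P[s];A=np.c_[2*p[:,:2],np.ones(len(p))];c=np.linalg.lstsq(A,(p[:,:2]**2).sum(1),rcond=None)[0];print(len(p),c[:2],np.sqrt(c[2]+c[:2]@c[:2]),np.median(p[:,2]),p.min(0),p.max(0))
E
```

```text
t: 2.85
eef_pos: [0.4885, -0.1287, 0.2083]
tool_rot: [-0.5, -0.5, -0.499, 0.5]
contact_force: [-0.8, 0.1, -0.4]
gripper_width: 0.601
[ 0.48846706 -0.12901807  0.20840636]
2878 [ 0.54353202 -0.10433237] 0.04256293746968311 0.07321820821795916 [ 0.49732155 -0.15579205  0.06602233] [ 0.59140318 -0.05810152  0.07557216]
```

View pics/w1.png

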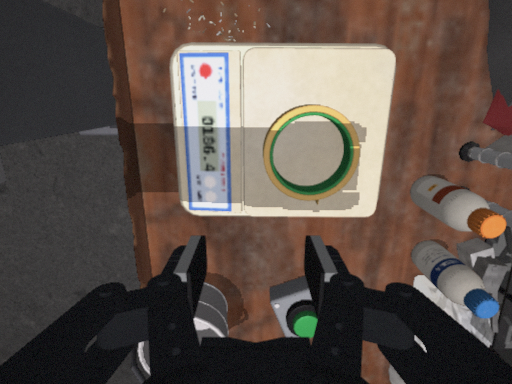

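```bash
python3 -m jog '[{"gripper":0.4,"dx":0.0145,"dy":0.0255,"dz":-0.03,"rx":0,"ry":0,"rz":0},{"gripper":0.4,"dx":0.0145,"dy":0.0255,"dz":-0.07,"rx":0,"ry":0,"rz":0},{"gripper":0.4,"dx":0.0145,"dy":0.0255,"dz":-0.10,"rx":0,"ry":0,"rz":0},{"gripper":0.4,"dx":0.0145,"dy":0.0255,"dz":-0.12,"rx":0,"ry":0,"rz":0},{"gripper":0.4,"dx":0.0145,"dy":0.0255,"dz":-0.13,"rx":0,"ry":0,"rz":0},{"gripper":0.4,"dx":0.0145,"dy":0.0255,"dz":-0.136,"rx":0,"ry":0,"rz":0},{"gripper":0.4,"dx":0.0145,"dy":0.0255,"dz":-0.136,"rx":0,"ry":0,"rz":0}]' 30
```

```text
t: 3.6
eef_pos: [0.5034, -0.1026, 0.0722]
tool_rot: [0.5, 0.5, 0.5, -0.5]
contact_force: [0.5, 0.0, -0.5]
gripper_width: 0.599
```

```bash
python3 -m jog '[{"gripper":1,"dx":0,"dy":0,"dz":0,"rx":0,"ry":0,"rz":0},{"gripper":1,"dx":0,"dy":0,"dz":0,"rx":0,"ry":0,"rz":0},{"gripper":1,"dx":0,"dy":0,"dz":0,"rx":0,"ry":0,"rz":0},{"gripper":1,"dx":0,"dy":0,"dz":0,"rx":0,"ry":0,"rz":0},{"gripper":1,"dx":0,"dy":0,"dz":0,"rx":0,"ry":0,"rz":0},{"gripper":1,"dx":0,"dy":0,"dz":0,"rx":0,"ry":0,"rz":0},{"gripper":1,"dx":0,"dy":0,"dz":0,"rx":0,"ry":0,"rz":0},{"gripper":1,"dx":0,"dy":0,"dz":0,"rx":0,"ry":0,"rz":0}]' 40
```

```text
t: 4.4
eef_pos: [0.5033, -0.1019, 0.072]
tool_rot: [0.5, 0.5, 0.5, -0.5]
contact_force: [0.4, 0.2, 0.2]
gripper_width: -0.003
```

```bash
python3 - <<'E'
from h import *
im=read_camera("wrist");cv2.imwrite("pics/w2.png",im["pixels"]);print(get_obs()["eef_pos"])
im=read_camera("top");P=pts(im,np.ones((384,512),bool))
cv2.imwrite("pics/t2.png",cv2.resize(im["pixels"][150:270,190:350],None,fx=4,fy=4))
E
```

```text
[ 0.50323869 -0.10194761  0.07196386]
```

View pics/w2.png

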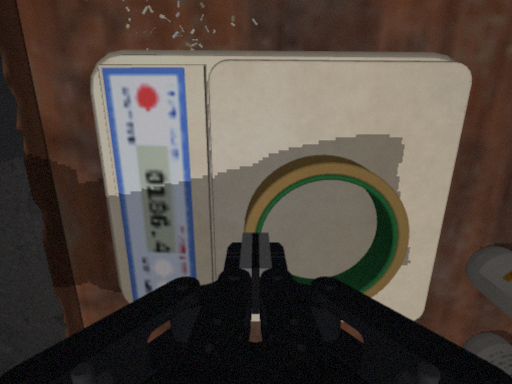

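```bash
python3 - <<'E'
from h import *
im=read_camera("wrist");P=pts(im,np.ones((384,512),bool))
v,u=np.nonzero(im["range_z"]>0)
s=(abs(P[:,0]-.55)<.085)&(abs(P[:,1]+.1)<.085)&(P[:,2]>.066)&(P[:,2]<.085)&~((abs(u-256)<45)&(v>225))&(v<300)
from scipy.optimize import least_squares
p=P[s];r=least_squares(lambda c:np.hypot(p[:,0]-c[0],p[:,1]-c[1])-c[2],[.545,-.1,.041],loss="soft_l1",f_scale=.003);print(len(p),r.x,np.percentile(p,[1,99],axis=0).round(3).tolist(),np.median(p[:,2]))
for uu,vv in((250,240),(262,240),(256,255),(256,235),(256,300)):
    m=np.zeros((384,512),bool);m[vv-2:vv+3,uu-2:uu+3]=1;print(uu,vv,np.median(pts(im,m),0).round(4))
im=read_camera("top");P=pts(im,np.ones((384,512),bool))
E
```

```text
5619 [ 0.54320026 -0.10337909  0.04206462] [[0.501, -0.137, 0.066], [0.59, -0.058, 0.075]] 0.07317330210359785
250 240 [ 0.5011 -0.0911  0.0971]
262 240 [ 0.5069 -0.091   0.0976]
256 255 [ 0.5039 -0.0911  0.1116]
256 235 [ 0.504  -0.091   0.0918]
256 300 [ 0.504  -0.1064  0.1218]
```

View pics/t2.png

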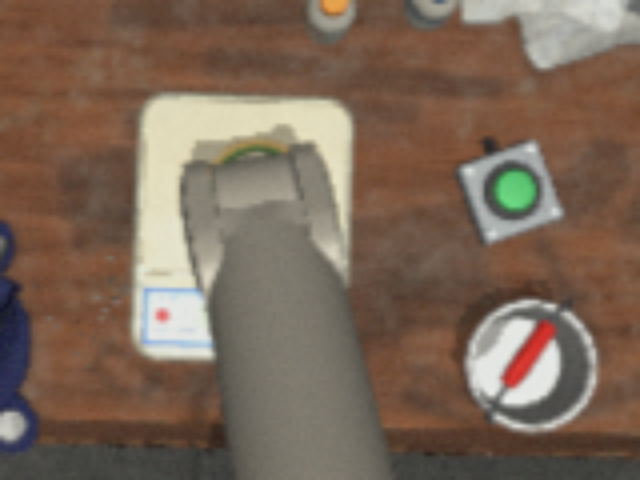

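```bash
python3 - <<'E'
from h import *
im=read_camera("wrist");K=im["camera_matrix"];T=im["cam_to_world"];print(T.round(3).tolist(),K.tolist())
for vv in range(214,300,6):
  for uu in (252,):
    m=np.zeros((384,512),bool);m[vv,uu]=1;print(vv,pts(im,m).round(4).tolist(),im["pixels"][vv,uu])
for z in(.053,.072,.09):
    c=np.linalg.inv(T)@[.503,-.091,z,1];print(z,(K@c[:3]/c[2])[:2])
o=get_obs();print(o)
im=read_camera("scene");cv2.imwrite("pics/s2.png",cv2.resize(im["pixels"][120:240,200:360],None,fx=5,fy=5,interpolation=2))
E
```

```text
[[1.0, 0.001, -0.001, 0.504], [0.001, -0.955, -0.295, -0.027], [-0.001, 0.295, -0.955, 0.227], [0.0, 0.0, 0.0, 1.0]] [[297.4640761798165, 0.0, 255.0992463224811], [0.0, 297.4640761798165, 191.80375408535], [0.0, 0.0, 1.0]]
214 [[0.5018, -0.0873, 0.0728]] [ 61  99 120]
220 [[0.5018, -0.0907, 0.0734]] [ 58  94 117]
226 [[0.5018, -0.0941, 0.0739]] [ 56  95 118]
232 [[0.5018, -0.0982, 0.0729]] [47 72 88]
238 [[0.502, -0.0909, 0.0956]] [35 33 34]
244 [[0.5021, -0.0912, 0.1012]] [23 23 20]
250 [[0.5022, -0.0912, 0.1071]] [29 26 28]
256 [[0.5022, -0.0917, 0.1116]] [16 14 19]
262 [[0.5023, -0.0906, 0.1184]] [14  7  5]
268 [[0.5023, -0.0916, 0.1215]] [18 19 18]
274 [[0.5023, -0.0938, 0.1223]] [23 24 23]
280 [[0.5023, -0.0977, 0.1206]] [21 19 24]
286 [[0.5023, -0.0998, 0.1218]] [24 25 26]
292 [[0.5023, -0.1025, 0.122]] [13 15 14]
298 [[0.5023, -0.1048, 0.1229]] [14 12 15]
0.053 [254.29519214 207.91887873]
0.072 [254.17293994 219.63570672]
0.09 [254.02984783 233.34986233]
{'t': 4.65, 'q': array([ 0.46072064,  0.45379018, -0.46973692,  2.03571989,  0.30590732,
        0.71919132, -0.20014163]), 'joint_vel': array([-0.00081979, -0.00142857,  0.00032205,  0.00021738, -0.00037304,
       -0.00039422,  0.00013834]), 'joint_torque': array([-5.67357602e-04, -4.75977409e+01, -4.48608577e+00, -1.97521144e+01,
        9.01634688e-03,  1.58415754e-03,  1.83559553e-05]), 'eef_pos': array([ 0.50323579, -0.10194903,  0.07197595]), 'tool_rot': array([ 0.50009173,  0.49987234,  0.50014677, -0.49988911]), 'contact_force': array([-0.16587648,  0.80693797,  0.68059286]), 'torque': array([ 0.02494574,  0.0172693 , -0.00578688]), 'gripper_width': -0.0003571206686816691}
```

View pics/s2.png

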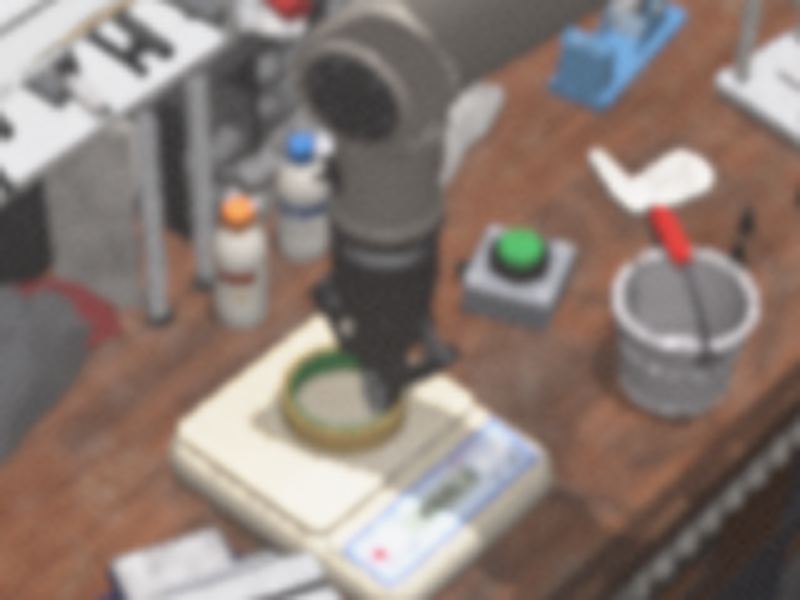

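Fingertips measure z≈0.091 with the reported TCP at 0.072: the tips are ~19 mm behind the reported TCP, not ahead. It closed above the rim, so I reopen and go 36 mm lower, watching the force.

```bash
python3 -m jog '[{"gripper":0.4,"dx":0,"dy":0,"dz":0,"rx":0,"ry":0,"rz":0},{"gripper":0.4,"dx":0,"dy":0,"dz":0,"rx":0,"ry":0,"rz":0},{"gripper":0.4,"dx":0,"dy":0,"dz":0,"rx":0,"ry":0,"rz":0},{"gripper":0.4,"dx":0,"dy":0,"dz":0,"rx":0,"ry":0,"rz":0},{"gripper":0.4,"dx":0,"dy":0,"dz":-0.01,"rx":0,"ry":0,"rz":0},{"gripper":0.4,"dx":0,"dy":0,"dz":-0.018,"rx":0,"ry":0,"rz":0},{"gripper":0.4,"dx":0,"dy":0,"dz":-0.026,"rx":0,"ry":0,"rz":0},{"gripper":0.4,"dx":0,"dy":0,"dz":-0.026,"rx":0,"ry":0,"rz":0}]' 40
python3 -m jog '[{"gripper":0.4,"dx":0,"dy":0,"dz":-0.005,"rx":0,"ry":0,"rz":0},{"gripper":0.4,"dx":0,"dy":0,"dz":-0.009,"rx":0,"ry":0,"rz":0},{"gripper":0.4,"dx":0,"dy":0,"dz":-0.009,"rx":0,"ry":0,"rz":0},{"gripper":0.7,"dx":0,"dy":0,"dz":-0.009,"rx":0,"ry":0,"rz":0},{"gripper":1,"dx":0,"dy":0,"dz":-0.009,"rx":0,"ry":0,"rz":0},{"gripper":1,"dx":0,"dy":0,"dz":-0.009,"rx":0,"ry":0,"rz":0},{"gripper":1,"dx":0,"dy":0,"dz":-0.009,"rx":0,"ry":0,"rz":0},{"gripper":1,"dx":0,"dy":0,"dz":-0.009,"rx":0,"ry":0,"rz":0},{"gripper":1,"dx":0,"dy":0,"dz":-0.009,"rx":0,"ry":0,"rz":0}]' 40
```

```text
t: 5.5
eef_pos: [0.5021, -0.1018, 0.0444]
tool_rot: [0.499, 0.499, 0.501, -0.5]
contact_force: [-2.1, -0.4, -0.1]
gripper_width: 0.604
t: 6.4
eef_pos: [0.5036, -0.102, 0.0374]
tool_rot: [0.5, 0.5, 0.5, -0.5]
contact_force: [-1.4, -0.3, 5.4]
gripper_width: 0.101
```

```bash
python3 -m jog '[{"gripper":1,"dx":0,"dy":0,"dz":0.01,"rx":0,"ry":0,"rz":0},{"gripper":1,"dx":0,"dy":0,"dz":0.03,"rx":0,"ry":0,"rz":0},{"gripper":1,"dx":0,"dy":0,"dz":0.05,"rx":0,"ry":0,"rz":0},{"gripper":1,"dx":0,"dy":0,"dz":0.07,"rx":0,"ry":0,"rz":0},{"gripper":1,"dx":0,"dy":0,"dz":0.07,"rx":0,"ry":0,"rz":0}]'
python3 - <<'E'
from h import *
im=read_camera("wrist");cv2.imwrite("pics/w3.png",im["pixels"]);print(get_obs()["eef_pos"],get_obs()["contact_force"],get_obs()["gripper_width"])
P=pts(im,np.ones((384,512),bool));hsv=cv2.cvtColor(im["pixels"],cv2.COLOR_BGR2HSV)[im["range_z"]>0]
s=(abs(P[:,0]-.545)<.07)&(abs(P[:,1]+.1)<.07)&(P[:,2]<.2)&(P[:,2]>.065)&(hsv[:,1]>90)
p=P[s];b=np.linalg.lstsq(np.c_[p[:,:2]-[.544,-.103],np.ones(len(p))],p[:,2],rcond=None)[0];print(len(p),b,np.percentile(p,[1,50,99],axis=0).round(3))
E
```

```text
t: 6.9
eef_pos: [0.5049, -0.1021, 0.1096]
tool_rot: [0.501, 0.501, 0.499, -0.499]
contact_force: [0.8, 0.4, -0.1]
gripper_width: 0.1
[ 0.50402472 -0.10213687  0.10815914] [ 0.5546933   0.72677518 -0.74876719] 0.10050721593455716
18549 [-0.28573412 -0.22379744  0.15772927] [[ 0.478 -0.127  0.124]
 [ 0.542 -0.089  0.146]
 [ 0.592 -0.051  0.199]]
```

View pics/w3.png

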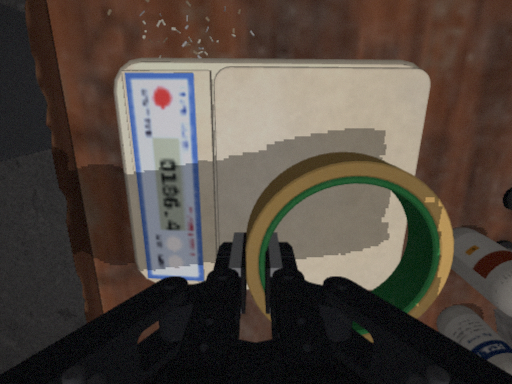

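```bash
python3 -m jog '[{"gripper":1,"dx":0.03,"dy":0,"dz":0.01,"rx":0,"ry":0,"rz":0},{"gripper":1,"dx":0.06,"dy":0.02,"dz":0.01,"rx":0,"ry":0,"rz":0},{"gripper":1,"dx":0.08,"dy":0.055,"dz":0.01,"rx":0,"ry":0,"rz":0},{"gripper":1,"dx":0.08,"dy":0.09,"dz":0.01,"rx":0,"ry":0,"rz":0},{"gripper":1,"dx":0.08,"dy":0.125,"dz":0.01,"rx":0,"ry":0,"rz":0},{"gripper":1,"dx":0.08,"dy":0.16,"dz":0.01,"rx":0,"ry":0,"rz":0},{"gripper":1,"dx":0.08,"dy":0.177,"dz":0.0,"rx":0,"ry":0,"rz":0},{"gripper":1,"dx":0.08,"dy":0.177,"dz":-0.03,"rx":0,"ry":0,"rz":0},{"gripper":1,"dx":0.08,"dy":0.177,"dz":-0.06,"rx":0,"ry":0,"rz":0},{"gripper":1,"dx":0.08,"dy":0.177,"dz":-0.06,"rx":0,"ry":0,"rz":0}]'
python3 -m jog '[{"gripper":1,"dx":0,"dy":0,"dz":-0.02,"rx":0,"ry":0,"rz":0},{"gripper":1,"dx":0,"dy":0,"dz":-0.035,"rx":0,"ry":0,"rz":0},{"gripper":1,"dx":0,"dy":0,"dz":-0.045,"rx":0,"ry":0,"rz":0},{"gripper":1,"dx":0,"dy":0,"dz":-0.053,"rx":0,"ry":0,"rz":0},{"gripper":1,"dx":0,"dy":0,"dz":-0.057,"rx":0,"ry":0,"rz":0},{"gripper":1,"dx":0,"dy":0,"dz":-0.057,"rx":0,"ry":0,"rz":0},{"gripper":1,"dx":0,"dy":0,"dz":-0.057,"rx":0,"ry":0,"rz":0}]'
```

```text
t: 7.95
eef_pos: [0.5791, 0.0742, 0.0422]
tool_rot: [-0.498, -0.497, -0.502, 0.502]
contact_force: [-0.6, -0.5, -1.1]
gripper_width: 0.107
t: 8.65
eef_pos: [0.5836, 0.0751, -0.0095]
tool_rot: [0.5, 0.5, 0.5, -0.5]
contact_force: [-0.5, 1.1, -1.3]
gripper_width: 0.101
```

```bash
python3 -m jog '[{"gripper":1,"dx":0,"dy":0,"dz":-0.002,"rx":0,"ry":0,"rz":0},{"gripper":1,"dx":0,"dy":0,"dz":-0.003,"rx":0,"ry":0,"rz":0},{"gripper":1,"dx":0,"dy":0,"dz":-0.003,"rx":0,"ry":0,"rz":0}]'
```

```text
t: 8.95
eef_pos: [0.5836, 0.0751, -0.0127]
tool_rot: [0.5, 0.5, 0.5, -0.5]
contact_force: [-0.7, 0.5, 0.5]
gripper_width: 0.105
```

```bash
python3 -m jog '[{"gripper":1,"dx":0,"dy":0,"dz":-0.001,"rx":0,"ry":0,"rz":0},{"gripper":1,"dx":0,"dy":0,"dz":-0.001,"rx":0,"ry":0,"rz":0}]'
```

```text
t: 9.15
eef_pos: [0.5836, 0.075, -0.0128]
tool_rot: [0.5, 0.5, 0.5, -0.5]
contact_force: [-3.5, -0.8, 10.6]
gripper_width: 0.103
```

Contact (10 N up, TCP stopped). Release, opening moderately, and rise straight up.

```bash
python3 -m jog '[{"gripper":0.7,"dx":0,"dy":0,"dz":0.001,"rx":0,"ry":0,"rz":0},{"gripper":0.5,"dx":0,"dy":0,"dz":0.001,"rx":0,"ry":0,"rz":0},{"gripper":0.5,"dx":0,"dy":0,"dz":0.001,"rx":0,"ry":0,"rz":0},{"gripper":0.5,"dx":0,"dy":0,"dz":0.01,"rx":0,"ry":0,"rz":0},{"gripper":0.5,"dx":0,"dy":0,"dz":0.04,"rx":0,"ry":0,"rz":0},{"gripper":0.5,"dx":0,"dy":0,"dz":0.09,"rx":0,"ry":0,"rz":0},{"gripper":0.5,"dx":0,"dy":0,"dz":0.14,"rx":0,"ry":0,"rz":0},{"gripper":0.5,"dx":0,"dy":0,"dz":0.18,"rx":0,"ry":0,"rz":0},{"gripper":0.5,"dx":0,"dy":0,"dz":0.22,"rx":0,"ry":0,"rz":0},{"gripper":0.5,"dx":0,"dy":0,"dz":0.22,"rx":0,"ry":0,"rz":0}]'
python3 - <<'E'
from h import *
im=read_camera("wrist")
P=pts(im,np.ones((384,512),bool))
s=(abs(P[:,0]-.625)<.065)&(abs(P[:,1]-.075)<.065)&(P[:,2]<.06)&(P[:,2]>.017)
p=P[s];b=np.linalg.lstsq(np.c_[p[:,:2],np.ones(len(p))],p[:,2],rcond=None)[0];print(len(p),b,np.percentile(p,[1,50,99],axis=0).round(3))
E
```

```text
t: 10.15
eef_pos: [0.5866, 0.0763, 0.2128]
tool_rot: [0.502, 0.503, 0.498, -0.497]
contact_force: [0.9, 0.7, 0.1]
gripper_width: 0.501
1925 [-0.00380297  0.00592286  0.02476654] [[0.58  0.034 0.017]
 [0.628 0.082 0.023]
 [0.672 0.126 0.025]]
```

```bash
python3 -m jog '[{"gripper":0.3,"dx":-0.171,"dy":-0.394,"dz":0.02,"rx":0,"ry":0,"rz":-60},{"gripper":0.3,"dx":-0.171,"dy":-0.394,"dz":0.02,"rx":0,"ry":0,"rz":-60},{"gripper":0.3,"dx":-0.171,"dy":-0.394,"dz":0.02,"rx":0,"ry":0,"rz":-60},{"gripper":0.3,"dx":-0.171,"dy":-0.394,"dz":0.02,"rx":0,"ry":0,"rz":-60},{"gripper":0.3,"dx":-0.171,"dy":-0.394,"dz":0.02,"rx":0,"ry":0,"rz":-123},{"gripper":0.3,"dx":-0.171,"dy":-0.394,"dz":0.02,"rx":0,"ry":0,"rz":-123},{"gripper":0.3,"dx":-0.171,"dy":-0.394,"dz":0.02,"rx":0,"ry":0,"rz":-123},{"gripper":0.3,"dx":-0.171,"dy":-0.394,"dz":0.02,"rx":0,"ry":0,"rz":-123},{"gripper":0.3,"dx":-0.171,"dy":-0.394,"dz":0.02,"rx":0,"ry":0,"rz":-123},{"gripper":0.3,"dx":-0.171,"dy":-0.394,"dz":0.02,"rx":0,"ry":0,"rz":-123}]'
python3 - <<'E'
from station import get_obs
from scipy.spatial.transform import Rotation as R
o=get_obs();q=o["tool_rot"];print(o["q"].round(2),R.from_quat(q[[1,2,3,0]]).as_matrix()[:,1].round(3))
E
```

```text
t: 11.2
eef_pos: [0.4084, -0.3237, 0.225]
tool_rot: [-0.02, -0.706, -0.02, 0.708]
contact_force: [-0.4, 0.4, -0.7]
gripper_width: 0.699
[ 0.65  0.22 -0.12  1.9   0.03  1.02 -1.  ] [ 0.057 -0.998  0.001]
```

```bash
python3 -m jog '[{"gripper":0.3,"dx":0,"dy":0,"dz":0,"rx":0,"ry":0,"rz":-30},{"gripper":0.3,"dx":0,"dy":0,"dz":0,"rx":0,"ry":0,"rz":-30},{"gripper":0.3,"dx":0,"dy":0,"dz":0,"rx":0,"ry":0,"rz":-30},{"gripper":0.3,"dx":0,"dy":0,"dz":0,"rx":0,"ry":0,"rz":-30},{"gripper":0.3,"dx":0,"dy":0,"dz":0,"rx":0,"ry":0,"rz":-30},{"gripper":0.3,"dx":0,"dy":0,"dz":0,"rx":0,"ry":0,"rz":-30}]'
python3 - <<'E'
from h import *
from scipy.spatial.transform import Rotation as R
im=read_camera("wrist");cv2.imwrite("pics/w4.png",im["pixels"])
o=get_obs();q=o["tool_rot"];y=R.from_quat(q[[1,2,3,0]]).as_matrix()[:,1];print(o["eef_pos"],y.round(3),np.degrees(np.arctan2(y[1],y[0])))
P=pts(im,np.ones((384,512),bool));hsv=cv2.cvtColor(im["pixels"],cv2.COLOR_BGR2HSV)[im["range_z"]>0]
s=(abs(P[:,0]-.41)<.07)&(abs(P[:,1]+.33)<.08)
g=P[s&(P[:,2]>.13)&(P[:,2]<.19)&((hsv[:,0]<10)|(hsv[:,0]>170))&(hsv[:,1]>120)];m=(g.min(0)+g.max(0))/2;u,w,v=np.linalg.svd(g-g.mean(0),full_matrices=False);d=(g-g.mean(0))@v[0];print("grip",len(g),g.mean(0).round(4),v[0].round(3),"ends",(g.mean(0)+v[0]*(d.min()+d.max())/2).round(4),np.ptp(d),"z",np.percentile(g[:,2],[1,50,99]).round(4))
p=P[s&(P[:,2]>.081)&(P[:,2]<.093)];A=np.c_[2*p[:,:2],np.ones(len(p))];c=np.linalg.lstsq(A,(p[:,:2]**2).sum(1),rcond=None)[0];print("rim",len(p),c[:2],np.sqrt(c[2]+c[:2]@c[:2]))
E
```

```text
t: 11.8
eef_pos: [0.4118, -0.3186, 0.2252]
tool_rot: [0.158, -0.689, 0.158, 0.69]
contact_force: [0.0, -0.1, -1.0]
gripper_width: 0.697
[ 0.41194522 -0.31867694  0.22543353] [-0.435 -0.9   -0.   ] -115.79580347950876
grip 1535 [ 0.4173 -0.3239  0.162 ] [-0.83   0.558  0.005] ends [ 0.4147 -0.3221  0.162 ] 0.0634336272291434 z [0.1567 0.1624 0.165 ]
rim 1917 [ 0.40522058 -0.33955523] 0.05128690931355778
```

View pics/w4.png

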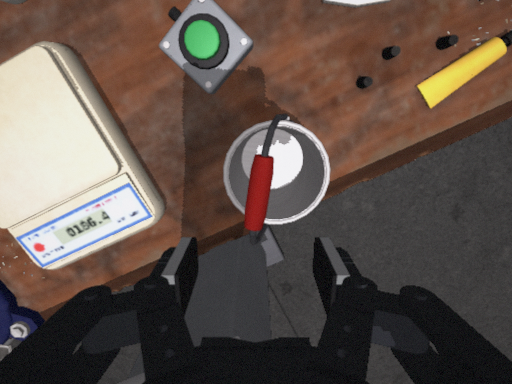

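```bash
python3 -m jog '[{"gripper":0.3,"dx":0.003,"dy":-0.002,"dz":-0.02,"rx":0,"ry":0,"rz":-8},{"gripper":0.3,"dx":0.003,"dy":-0.002,"dz":-0.05,"rx":0,"ry":0,"rz":-8},{"gripper":0.3,"dx":0.003,"dy":-0.002,"dz":-0.08,"rx":0,"ry":0,"rz":-8},{"gripper":0.3,"dx":0.003,"dy":-0.002,"dz":-0.1,"rx":0,"ry":0,"rz":-8},{"gripper":0.3,"dx":0.003,"dy":-0.002,"dz":-0.107,"rx":0,"ry":0,"rz":-8},{"gripper":0.3,"dx":0.003,"dy":-0.002,"dz":-0.107,"rx":0,"ry":0,"rz":-8},{"gripper":0.3,"dx":0.003,"dy":-0.002,"dz":-0.107,"rx":0,"ry":0,"rz":-8}]'
python3 -m jog '[{"gripper":0.6,"dx":0,"dy":0,"dz":0,"rx":0,"ry":0,"rz":0},{"gripper":0.8,"dx":0,"dy":0,"dz":0,"rx":0,"ry":0,"rz":0},{"gripper":1,"dx":0,"dy":0,"dz":0,"rx":0,"ry":0,"rz":0},{"gripper":1,"dx":0,"dy":0,"dz":0,"rx":0,"ry":0,"rz":0},{"gripper":1,"dx":0,"dy":0,"dz":0,"rx":0,"ry":0,"rz":0},{"gripper":1,"dx":0,"dy":0,"dz":0,"rx":0,"ry":0,"rz":0}]' 40
```

```text
t: 12.55
eef_pos: [0.4158, -0.3214, 0.1199]
tool_rot: [-0.206, 0.677, -0.206, -0.676]
contact_force: [-0.7, -0.6, 0.9]
gripper_width: 0.699
t: 13.15
eef_pos: [0.4158, -0.3211, 0.1197]
tool_rot: [-0.206, 0.677, -0.206, -0.676]
contact_force: [-0.9, 1.6, 5.9]
gripper_width: 0.197
```

```bash
python3 -m jog '[{"gripper":1,"dx":-0.003,"dy":-0.004,"dz":0.001,"rx":0,"ry":0,"rz":0},{"gripper":1,"dx":-0.006,"dy":-0.008,"dz":0.0015,"rx":0,"ry":0,"rz":0},{"gripper":1,"dx":-0.0085,"dy":-0.0125,"dz":0.002,"rx":0,"ry":0,"rz":0},{"gripper":1,"dx":-0.0105,"dy":-0.016,"dz":0.0025,"rx":0,"ry":0,"rz":0},{"gripper":1,"dx":-0.0105,"dy":-0.016,"dz":0.0025,"rx":0,"ry":0,"rz":0},{"gripper":1,"dx":-0.0105,"dy":-0.016,"dz":0.01,"rx":0,"ry":0,"rz":0},{"gripper":1,"dx":-0.0105,"dy":-0.016,"dz":0.02,"rx":0,"ry":0,"rz":0},{"gripper":1,"dx":-0.0105,"dy":-0.016,"dz":0.03,"rx":0,"ry":0,"rz":0},{"gripper":1,"dx":-0.0105,"dy":-0.016,"dz":0.03,"rx":0,"ry":0,"rz":0},{"gripper":1,"dx":-0.0105,"dy":-0.016,"dz":0.03,"rx":0,"ry":0,"rz":0}]' 60
python3 - <<'E'
from h import *
im=read_camera("scene");print(get_obs()["contact_force"])
cv2.imwrite("pics/s5.png",cv2.resize(im["pixels"][110:220,270:410],None,fx=5,fy=5,interpolation=2))
E
```

```text
t: 14.15
eef_pos: [0.4044, -0.3371, 0.1489]
tool_rot: [0.206, -0.676, 0.206, 0.676]
contact_force: [0.2, -0.5, -3.8]
gripper_width: 0.195
[ 0.38022348 -0.20992896 -3.97055656]
```

View pics/s5.png

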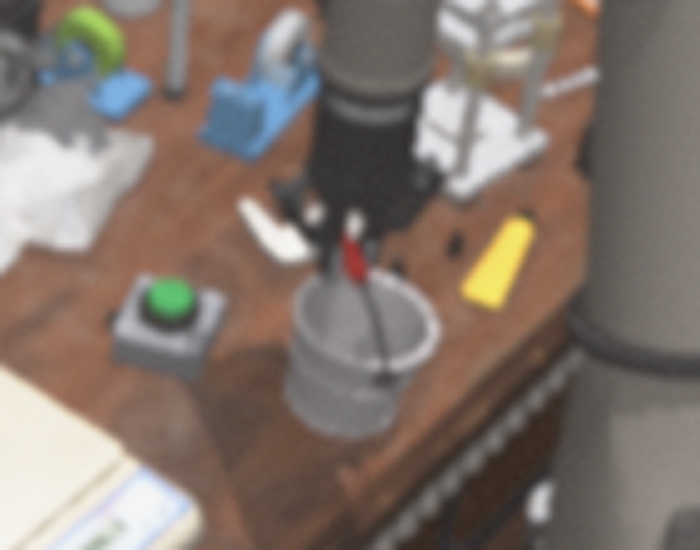

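```bash
python3 -m jog '[{"gripper":1,"dx":0,"dy":0,"dz":0.02,"rx":0,"ry":0,"rz":0},{"gripper":1,"dx":0,"dy":0,"dz":0.045,"rx":0,"ry":0,"rz":0},{"gripper":1,"dx":0.005,"dy":0.008,"dz":0.065,"rx":0,"ry":0,"rz":0},{"gripper":1,"dx":0.014,"dy":0.024,"dz":0.07,"rx":0,"ry":0,"rz":0},{"gripper":1,"dx":0.026,"dy":0.044,"dz":0.07,"rx":0,"ry":0,"rz":0},{"gripper":1,"dx":0.038,"dy":0.064,"dz":0.07,"rx":0,"ry":0,"rz":0},{"gripper":1,"dx":0.050,"dy":0.084,"dz":0.07,"rx":0,"ry":0,"rz":0},{"gripper":1,"dx":0.062,"dy":0.104,"dz":0.07,"rx":0,"ry":0,"rz":0},{"gripper":1,"dx":0.074,"dy":0.125,"dz":0.07,"rx":0,"ry":0,"rz":0},{"gripper":1,"dx":0.086,"dy":0.146,"dz":0.07,"rx":0,"ry":0,"rz":0}]'
python3 -m jog '[{"gripper":1,"dx":0.012,"dy":0.02,"dz":0,"rx":0,"ry":0,"rz":0},{"gripper":1,"dx":0.024,"dy":0.04,"dz":0,"rx":0,"ry":0,"rz":0},{"gripper":1,"dx":0.036,"dy":0.06,"dz":0,"rx":0,"ry":0,"rz":0},{"gripper":1,"dx":0.047,"dy":0.08,"dz":0,"rx":0,"ry":0,"rz":0},{"gripper":1,"dx":0.055,"dy":0.094,"dz":0,"rx":0,"ry":0,"rz":0},{"gripper":1,"dx":0.059,"dy":0.1,"dz":0,"rx":0,"ry":0,"rz":0},{"gripper":1,"dx":0.06,"dy":0.102,"dz":0,"rx":0,"ry":0,"rz":0},{"gripper":1,"dx":0.06,"dy":0.102,"dz":0,"rx":0,"ry":0,"rz":0},{"gripper":1,"dx":0.06,"dy":0.102,"dz":0,"rx":0,"ry":0,"rz":0},{"gripper":1,"dx":0.06,"dy":0.102,"dz":0,"rx":0,"ry":0,"rz":0}]'
cat > rim.py <<'E'
from h import *
im=read_camera("wrist");cv2.imwrite("pics/w6.png",im["pixels"]);o=get_obs();e=o["eef_pos"];print(e,o["contact_force"].round(1))
z=im["range_z"];P=pts(im,np.ones((384,512),bool));v,u=np.nonzero(z>0)
hsv=cv2.cvtColor(im["pixels"],cv2.COLOR_BGR2HSV)[z>0]
for lab in ("pail",):
    for r in cut_out("wrist",lab)[:2]:
        s=r["mask"][z>0]&(np.hypot(P[:,0]-e[0],P[:,1]-e[1])<.075)&(hsv[:,2]>100)
        p=P[s];rad=np.hypot(p[:,0]-e[0],p[:,1]-e[1]);print(r["conf"],len(p),np.percentile(p,[1,50,99],axis=0).round(3).tolist())
        p=p[rad>.045];p=p[p[:,2]>np.percentile(p[:,2],97)-.02]
        b=np.linalg.lstsq(np.c_[p[:,:2]-e[:2],np.ones(len(p))],p[:,2],rcond=None)[0]
        A=np.c_[2*p[:,:2],np.ones(len(p))];c=np.linalg.lstsq(A,(p[:,:2]**2).sum(1),rcond=None)[0]
        print("rim plane",b.round(4),"circle",c[:2].round(4),np.sqrt(c[2]+c[:2]@c[:2]),len(p))
E
python3 rim.py
```

```text
t: 15.2
eef_pos: [0.4906, -0.1901, 0.2182]
tool_rot: [0.206, -0.676, 0.206, 0.677]
contact_force: [-0.3, -0.3, -3.8]
gripper_width: 0.194
t: 16.2
eef_pos: [0.5504, -0.0901, 0.219]
tool_rot: [0.207, -0.676, 0.207, 0.676]
contact_force: [0.0, -0.2, -3.7]
gripper_width: 0.188
[ 0.55046673 -0.08987349  0.21904479] [ 0.3 -0.5 -3.8]
0.62 12797 [[0.489, -0.159, 0.1], [0.546, -0.103, 0.182], [0.592, -0.062, 0.263]]
rim plane [0.0723 0.0134 0.1841] circle [ 0.5405 -0.1088] 0.050615157899646636 2366
```

View pics/w6.png

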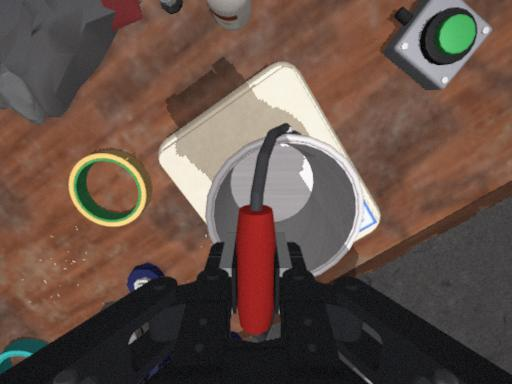

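The pail hangs level but the bail still leans (rim centre about 2 cm off the TCP), so I shift by that offset and lower.

```bash
python3 -m jog '[{"gripper":1,"dx":0.003,"dy":0.006,"dz":0,"rx":0,"ry":0,"rz":0},{"gripper":1,"dx":0.007,"dy":0.014,"dz":-0.005,"rx":0,"ry":0,"rz":0},{"gripper":1,"dx":0.0095,"dy":0.019,"dz":-0.015,"rx":0,"ry":0,"rz":0},{"gripper":1,"dx":0.0095,"dy":0.019,"dz":-0.025,"rx":0,"ry":0,"rz":0},{"gripper":1,"dx":0.0095,"dy":0.019,"dz":-0.033,"rx":0,"ry":0,"rz":0},{"gripper":1,"dx":0.0095,"dy":0.019,"dz":-0.036,"rx":0,"ry":0,"rz":0},{"gripper":1,"dx":0.0095,"dy":0.019,"dz":-0.036,"rx":0,"ry":0,"rz":0},{"gripper":1,"dx":0.0095,"dy":0.019,"dz":-0.036,"rx":0,"ry":0,"rz":0}]'
python3 rim.py
```

```text
t: 17.1
eef_pos: [0.5604, -0.0702, 0.1831]
tool_rot: [-0.206, 0.676, -0.206, -0.676]
contact_force: [1.4, -0.4, -3.7]
gripper_width: 0.193
[ 0.56055834 -0.07021952  0.18338483] [-0.1  0.6 -2.8]
0.61 10991 [[0.499, -0.14, 0.064], [0.561, -0.082, 0.148], [0.602, -0.041, 0.227]]
rim plane [0.0434 0.0806 0.1524] circle [ 0.5502 -0.0879] 0.051571899613815635 2083
```

```bash
python3 -m jog '[{"gripper":1,"dx":0,"dy":-0.001,"dz":-0.003,"rx":0,"ry":0,"rz":0},{"gripper":1,"dx":0,"dy":-0.001,"dz":-0.005,"rx":0,"ry":0,"rz":0},{"gripper":1,"dx":0,"dy":-0.001,"dz":-0.007,"rx":0,"ry":0,"rz":0},{"gripper":1,"dx":0,"dy":-0.001,"dz":-0.007,"rx":0,"ry":0,"rz":0}]'
python3 -m jog '[{"gripper":1,"dx":0,"dy":0,"dz":-0.001,"rx":0,"ry":0,"rz":0},{"gripper":1,"dx":0,"dy":0,"dz":-0.002,"rx":0,"ry":0,"rz":0},{"gripper":1,"dx":0,"dy":0,"dz":-0.002,"rx":0,"ry":0,"rz":0}]'
```

```text
t: 17.6
eef_pos: [0.56, -0.071, 0.1756]
tool_rot: [0.206, -0.676, 0.206, 0.677]
contact_force: [-0.7, -1.1, -3.8]
gripper_width: 0.191
t: 17.9
eef_pos: [0.5602, -0.071, 0.1739]
tool_rot: [0.206, -0.676, 0.206, 0.676]
contact_force: [-0.4, 0.2, -3.1]
gripper_width: 0.191
```

```bash
python3 -m jog '[{"gripper":1,"dx":0,"dy":0,"dz":-0.001,"rx":0,"ry":0,"rz":0},{"gripper":1,"dx":0,"dy":0,"dz":-0.0015,"rx":0,"ry":0,"rz":0},{"gripper":1,"dx":0,"dy":0,"dz":-0.0015,"rx":0,"ry":0,"rz":0}]'
python3 -m jog '[{"gripper":1,"dx":0,"dy":0,"dz":-0.001,"rx":0,"ry":0,"rz":0},{"gripper":1,"dx":0,"dy":0,"dz":-0.0015,"rx":0,"ry":0,"rz":0},{"gripper":1,"dx":0,"dy":0,"dz":-0.0015,"rx":0,"ry":0,"rz":0}]'
```

```text
t: 18.2
eef_pos: [0.5603, -0.0709, 0.1725]
tool_rot: [-0.206, 0.676, -0.206, -0.676]
contact_force: [-0.1, 0.1, -3.3]
gripper_width: 0.193
t: 18.5
eef_pos: [0.5612, -0.0703, 0.1717]
tool_rot: [-0.206, 0.677, -0.206, -0.676]
contact_force: [0.8, 2.8, 2.1]
gripper_width: 0.191
```

```bash
python3 -m jog '[{"gripper":1,"dx":0,"dy":0,"dz":-0.001,"rx":0,"ry":0,"rz":0},{"gripper":1,"dx":0,"dy":0,"dz":-0.001,"rx":0,"ry":0,"rz":0}]'
python3 rim.py
```

```text
t: 18.7
eef_pos: [0.5617, -0.0698, 0.1711]
tool_rot: [-0.207, 0.677, -0.205, -0.676]
contact_force: [0.8, 3.8, 5.3]
gripper_width: 0.194
[ 0.56167448 -0.06975766  0.17113819] [1.4 4.3 6.2]
0.75 10933 [[0.501, -0.138, 0.053], [0.562, -0.082, 0.137], [0.604, -0.04, 0.215]]
rim plane [0.0169 0.0505 0.1393] circle [ 0.552  -0.0864] 0.051396407942366384 2060Traceback (most recent call last):
  File "rim.py", line 8, in <module>
    p=P[s];rad=np.hypot(p[:,0]-e[0],p[:,1]-e[1]);print(r["conf"],len(p),np.percentile(p,[1,50,99],axis=0).round(3).tolist())
                                                                        ~~~~~~~~~~~~~^^^^^^^^^^^^^^^^^^^^
    return _quantile_unchecked(
        a, q, axis, out, overwrite_input, method, keepdims, weights)
    return _ureduce(a,
                    func=_quantile_ureduce_func,
    ...<5 lines>...
                    overwrite_input=overwrite_input,
                    method=method)
    r = func(a, **kwargs)
    result = _quantile(arr,
                       quantiles=q,
    ...<2 lines>...
                       out=out,
                       weights=wgt)
    slices_having_nans = np.isnan(arr[-1, ...])
                                  ~~~^^^^^^^^^
IndexError: index -1 is out of bounds for axis 0 with size 0
```

```bash
python3 -m jog '[{"gripper":0.75,"dx":0,"dy":0,"dz":0,"rx":0,"ry":0,"rz":0},{"gripper":0.65,"dx":0,"dy":0,"dz":0,"rx":0,"ry":0,"rz":0},{"gripper":0.4,"dx":0,"dy":0,"dz":0,"rx":0,"ry":0,"rz":0},{"gripper":0.4,"dx":0,"dy":0,"dz":0,"rx":0,"ry":0,"rz":0},{"gripper":0.4,"dx":0,"dy":0,"dz":0,"rx":0,"ry":0,"rz":0},{"gripper":0.4,"dx":0,"dy":0,"dz":0.02,"rx":0,"ry":0,"rz":0},{"gripper":0.4,"dx":0,"dy":0,"dz":0.05,"rx":0,"ry":0,"rz":0},{"gripper":0.4,"dx":0,"dy":0,"dz":0.09,"rx":0,"ry":0,"rz":0},{"gripper":0.4,"dx":0,"dy":0,"dz":0.09,"rx":0,"ry":0,"rz":0}]'
python3 - <<'E'
from h import *
im=read_camera("wrist");cv2.imwrite("pics/w7.png",im["pixels"])
P=pts(im,np.ones((384,512),bool))
s=(abs(P[:,0]-.55)<.07)&(abs(P[:,1]+.09)<.07)&(P[:,2]>.131)&(P[:,2]<.143)
p=P[s];A=np.c_[2*p[:,:2],np.ones(len(p))];c=np.linalg.lstsq(A,(p[:,:2]**2).sum(1),rcond=None)[0];print("rim",len(p),c[:2],np.sqrt(c[2]+c[:2]@c[:2]),p.min(0),p.max(0))
print(np.linalg.lstsq(np.c_[p[:,:2]-[.55,-.09],np.ones(len(p))],p[:,2],rcond=None)[0])
hsv=cv2.cvtColor(im["pixels"],cv2.COLOR_BGR2HSV)[im["range_z"]>0]
s=(abs(P[:,0]-.555)<.03)&(abs(P[:,1]+.323)<.03)&(P[:,2]>.045)&(hsv[:,0]>40)&(hsv[:,0]<85)&(hsv[:,1]>100);print("btn",s.sum(),P[s].mean(0) if s.any() else "")
E
```

```text
t: 19.7
eef_pos: [0.5634, -0.0712, 0.2655]
tool_rot: [-0.207, 0.68, -0.206, -0.673]
contact_force: [1.0, -0.1, 0.5]
gripper_width: 0.599
rim 2018 [ 0.55211734 -0.08504374] 0.05129568469863996 [ 0.49665539 -0.13937467  0.13101411] [ 0.60608811 -0.03070588  0.14272016]
[ 0.00452091 -0.00025951  0.13589894]
btn 985 [ 0.55523455 -0.32620935  0.05415891]
```

View pics/w7.png

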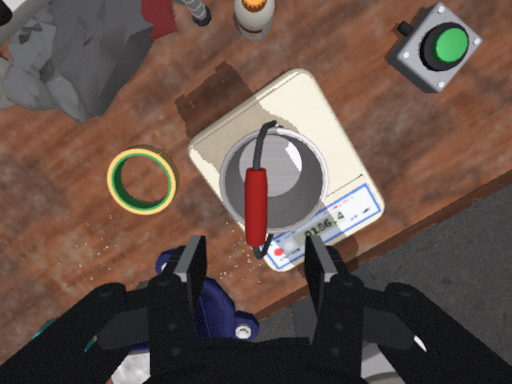

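```bash
python3 -m jog '[{"gripper":0.4,"dx":-0.008,"dy":-0.04,"dz":0.01,"rx":0,"ry":0,"rz":0},{"gripper":1,"dx":-0.008,"dy":-0.09,"dz":0.01,"rx":0,"ry":0,"rz":0},{"gripper":1,"dx":-0.008,"dy":-0.14,"dz":0.01,"rx":0,"ry":0,"rz":0},{"gripper":1,"dx":-0.008,"dy":-0.19,"dz":0.01,"rx":0,"ry":0,"rz":0},{"gripper":1,"dx":-0.008,"dy":-0.235,"dz":-0.01,"rx":0,"ry":0,"rz":0},{"gripper":1,"dx":-0.008,"dy":-0.254,"dz":-0.05,"rx":0,"ry":0,"rz":0},{"gripper":1,"dx":-0.008,"dy":-0.254,"dz":-0.1,"rx":0,"ry":0,"rz":0},{"gripper":1,"dx":-0.008,"dy":-0.254,"dz":-0.15,"rx":0,"ry":0,"rz":0},{"gripper":1,"dx":-0.008,"dy":-0.254,"dz":-0.18,"rx":0,"ry":0,"rz":0},{"gripper":1,"dx":-0.008,"dy":-0.254,"dz":-0.18,"rx":0,"ry":0,"rz":0}]'
python3 -m jog '[{"gripper":1,"dx":0,"dy":0,"dz":-0.01,"rx":0,"ry":0,"rz":0},{"gripper":1,"dx":0,"dy":0,"dz":-0.02,"rx":0,"ry":0,"rz":0},{"gripper":1,"dx":0,"dy":0,"dz":-0.03,"rx":0,"ry":0,"rz":0},{"gripper":1,"dx":0,"dy":0,"dz":-0.035,"rx":0,"ry":0,"rz":0},{"gripper":1,"dx":0,"dy":0,"dz":-0.035,"rx":0,"ry":0,"rz":0},{"gripper":1,"dx":0,"dy":0,"dz":-0.035,"rx":0,"ry":0,"rz":0}]'
```

```text
t: 20.75
eef_pos: [0.5478, -0.3228, 0.0738]
tool_rot: [0.207, -0.672, 0.206, 0.68]
contact_force: [-0.1, -0.1, -0.2]
gripper_width: 0.002
t: 21.35
eef_pos: [0.5525, -0.3251, 0.0454]
tool_rot: [-0.206, 0.677, -0.206, -0.676]
contact_force: [-0.1, 0.6, 0.8]
gripper_width: -0.0
```

```bash
python3 -m jog '[{"gripper":1,"dx":0.002,"dy":0,"dz":-0.004,"rx":0,"ry":0,"rz":0},{"gripper":1,"dx":0.002,"dy":0,"dz":-0.007,"rx":0,"ry":0,"rz":0},{"gripper":1,"dx":0.002,"dy":0,"dz":-0.010,"rx":0,"ry":0,"rz":0},{"gripper":1,"dx":0.002,"dy":0,"dz":-0.010,"rx":0,"ry":0,"rz":0}]'
python3 -m jog '[{"gripper":1,"dx":0,"dy":0,"dz":-0.002,"rx":0,"ry":0,"rz":0},{"gripper":1,"dx":0,"dy":0,"dz":-0.003,"rx":0,"ry":0,"rz":0},{"gripper":1,"dx":0,"dy":0,"dz":-0.003,"rx":0,"ry":0,"rz":0}]'
```

```text
t: 21.75
eef_pos: [0.5551, -0.3255, 0.0367]
tool_rot: [-0.206, 0.677, -0.206, -0.676]
contact_force: [-3.0, 0.7, 12.1]
gripper_width: 0.0
t: 22.05
eef_pos: [0.5553, -0.3255, 0.0364]
tool_rot: [-0.206, 0.677, -0.207, -0.676]
contact_force: [-9.3, 4.9, 33.2]
gripper_width: 0.001
```

```bash
cat > btn.py <<'E'
from h import *
for c in("scene","wrist"):
    im=read_camera(c);P=pts(im,np.ones((384,512),bool));hsv=cv2.cvtColor(im["pixels"],cv2.COLOR_BGR2HSV)[im["range_z"]>0]
    s=(np.hypot(P[:,0]-.555,P[:,1]+.325)<.022)&(P[:,2]>.04)&(P[:,2]<.075)&(hsv[:,0]>40)&(hsv[:,0]<85)&(hsv[:,1]>100)
    print(c,s.sum(),np.percentile(P[s,2],[5,25,50,75,95]).round(4),P[s].mean(0).round(4),P[s].min(0).round(3),P[s].max(0).round(3))
    cv2.imwrite(f"pics/b_{c}.png",im["pixels"])
E
python3 btn.py
python3 -m jog '[{"gripper":1,"dx":0,"dy":0,"dz":0.005,"rx":0,"ry":0,"rz":0},{"gripper":1,"dx":0,"dy":0,"dz":0.012,"rx":0,"ry":0,"rz":0},{"gripper":1,"dx":0,"dy":0,"dz":0.025,"rx":0,"ry":0,"rz":0},{"gripper":1,"dx":0,"dy":0,"dz":0.04,"rx":0,"ry":0,"rz":0},{"gripper":1,"dx":0,"dy":0,"dz":0.04,"rx":0,"ry":0,"rz":0}]'
python3 btn.py
```

```text
scene 3 [0.0474 0.0501 0.0535 0.0546 0.0555] [ 0.5387 -0.3187  0.052 ] [ 0.538 -0.323  0.047] [ 0.54  -0.314  0.056]
wrist 1409 [0.0463 0.0481 0.0487 0.0492 0.0501] [ 0.5609 -0.3352  0.0489] [ 0.537 -0.346  0.044] [ 0.573 -0.313  0.074]
t: 22.65
eef_pos: [0.5558, -0.3257, 0.0745]
tool_rot: [-0.206, 0.678, -0.206, -0.675]
contact_force: [0.0, 0.1, 0.5]
gripper_width: -0.004
scene 30 [0.0471 0.0524 0.0555 0.0578 0.0608] [ 0.5506 -0.3203  0.0548] [ 0.539 -0.335  0.046] [ 0.563 -0.309  0.062]
wrist 2043 [0.0494 0.0546 0.0552 0.0557 0.0563] [ 0.5582 -0.3313  0.0546] [ 0.538 -0.346  0.045] [ 0.572 -0.308  0.058]
```

Button top went from 0.0552 down to 0.0487 (the full 6 mm, hard stop) and came back. Retreat and do a final check.

```bash
python3 -m jog '[{"gripper":1,"dx":0,"dy":-0.02,"dz":0.05,"rx":0,"ry":0,"rz":0},{"gripper":1,"dx":-0.02,"dy":-0.06,"dz":0.1,"rx":0,"ry":0,"rz":0},{"gripper":1,"dx":-0.06,"dy":-0.1,"dz":0.15,"rx":0,"ry":0,"rz":0},{"gripper":1,"dx":-0.1,"dy":-0.14,"dz":0.18,"rx":0,"ry":0,"rz":0},{"gripper":1,"dx":-0.12,"dy":-0.18,"dz":0.18,"rx":0,"ry":0,"rz":0},{"gripper":1,"dx":-0.12,"dy":-0.18,"dz":0.18,"rx":0,"ry":0,"rz":0},{"gripper":1,"dx":-0.12,"dy":-0.18,"dz":0.18,"rx":0,"ry":0,"rz":0}]'
python3 - <<'E'
from h import *
for c in("top","scene"):
    im=read_camera(c);P=pts(im,np.ones((384,512),bool))
    if c=="top":cv2.imwrite("pics/final.png",cv2.resize(im["pixels"][120:270,150:400],None,fx=3,fy=3))
    def circ(x,y,z0,z1,w=.075):
        p=P[(abs(P[:,0]-x)<w)&(abs(P[:,1]-y)<w)&(P[:,2]>z0)&(P[:,2]<z1)];A=np.c_[2*p[:,:2],np.ones(len(p))];q=np.linalg.lstsq(A,(p[:,:2]**2).sum(1),rcond=None)[0];return len(p),q[:2].round(4),np.sqrt(q[2]+q[:2]@q[:2]).round(4)
    print(c,"rim",circ(.551,-.087,.127,.145),"ring",circ(.625,.078,.016,.035,.06))
    for l in("epoxy_orange","epoxy_blue","iron_head","bench_scale"):
        for r in cut_out(c,l)[:1]: print(l,r["conf"],np.round(r["box"]),np.median(pts(im,r["mask"]),0).round(3))
E
```

```text
t: 23.45
eef_pos: [0.4278, -0.513, 0.2541]
tool_rot: [-0.208, 0.675, -0.212, -0.675]
contact_force: [-0.6, -0.1, -0.0]
gripper_width: 0.002
top rim (216, array([ 0.5524, -0.0831]), np.float64(0.0513)) ring (218, array([0.6268, 0.08  ]), np.float64(0.043))
epoxy_orange 0.6 [274. 154.  13.  14.] [ 0.699 -0.16   0.086]
iron_head 0.58 [366. 201.  27.  26.] [ 0.545 -0.498  0.011]
bench_scale 0.87 [250. 208.  59.  70.] [ 0.485 -0.098  0.045]
scene rim (166, array([ 0.552 , -0.0807]), np.float64(0.0514)) ring (189, array([0.6266, 0.0826]), np.float64(0.0429))
epoxy_orange 0.75 [247. 169.   6.  25.] [ 0.698 -0.152  0.071]
epoxy_blue 0.68 [261. 160.  12.  24.] [ 0.712 -0.241  0.068]
iron_head 0.63 [332. 154.  21.  12.] [ 0.546 -0.498  0.009]
bench_scale 0.89 [272. 217.  76.  53.] [ 0.48  -0.055  0.041]
```

View pics/final.png

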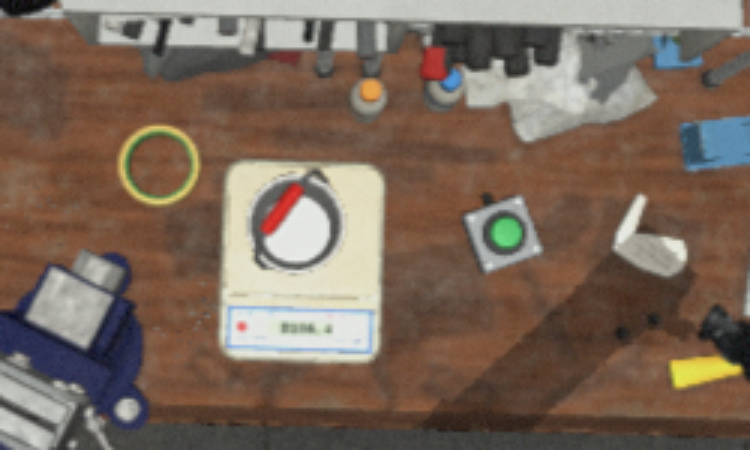

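```bash
python3 -c "
from station import *
hand_in();print(get_obs()['t'])"
```

```text
the job is handed in; nothing more can be done
the job is handed in; nothing more can be done
```

The job is done and handed in, at about 23.5 s of the 66 s allowed.

- **Tape roll:** I lifted it off the scale by its rim and laid it on the bare bench to the left of the scale. It lies level at about (0.626, 0.080).
- **Pail:** I carried it by the bail, set it on the pan and let go. It stands upright, with the rim level at 0.136 m. Its centre is about 2 mm off the pan centre in x and 5–8 mm off in y. I left it there, because moving it would have meant pressing the button again.
- **Zero button:** I pressed it after letting go of the pail. Its top dropped from 0.0552 to 0.0487 m, a little over the stated 6 mm travel, and hit a hard stop. It then came back up. The contact force reached 33 N.
- **Bystanders:** The two bottles and the iron head are within 1–4 mm of where they were measured at the start, which is camera noise.

**What disagreed or went wrong:**
- The shut fingertips measured about 19 mm behind the reported TCP, not 19 mm ahead. My first grasp closed in the air above the tape rim without harm, and I corrected for this afterwards.
- My attempt to straighten the leaning bail before lifting did not work; the pail probably slid instead. It hung nearly level, and I allowed for its offset when placing it.
- The bail still leans.
- The scale's display reads "0186.4" or similar in every picture where I could make it out, with or without the tape on it. It gave no evidence that the scale was zeroed.

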